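# Open the push-and-turn tub by the grinder

## Robot

A 6-joint arm with a two-finger parallel gripper is mounted at the origin on the work surface. World frame = base frame: x ahead of the robot, y to its left, z up, the work surface at z = 0. Lengths are in m, angles in degrees, forces in N, time in s.
With the tool pointing down it reaches from about 0.4 to 0.825 m from the base axis. Payload 7 kg.
Tool frame: the origin (TCP) lies at the very end of the fingers, on their centre line; the grasp point (between the pads) lies 19 mm behind it; z points along the fingers, y is the line along which they close (so a half turn about z gives the same grasp; the last joint's range is limited). The gripper opens to 88 mm and grips with 3 to 60 N. Pads are 19 mm wide; open, the fingers measure 130 mm over their backs; the gripper's body (78 mm by 193 mm) begins 47 mm behind the grasp point.
Start: joints at [82.512, 20.546, 0.682, 0, -70.136, -16.507], TCP at [0.275, 0.617, 0.227] pointing down, gripper open.
Joint ranges: [-176.03, 176.03], [-82.01, 121.73], [-58.28, 71.71], [-173.87, 95.51], [-174.79, -0.11], [-173.66, 173.66]. Speed limits (degrees/s): [136.94, 136.94, 172.46, 180, 180, 180].

## Interface

Orientations are given as [roll, pitch, yaw] about the fixed x, y, z axes, in that order (R = Rz(yaw) Ry(pitch) Rx(roll)).
In Python, from plant import ctrl gives the robot as it stands.
- The arm moves only by the tool carry_out, never from a script. Its argument "deltas" is a list that holds one entry, the list of rows, each a list of 5 numbers: the shift along the tool's x, y, z scaled (see below), then the turn about the tool's z scaled (see below), then the opening, from -1 (shut) to 1 (fully open). A call has 1 to 5 rows; each row is the pose to reach, as a shift and turn from the pose commanded when the call began, along the tool's axes at that moment, turning the shorter way round; what a row does not reach only later rows make up. The controller multiplies each number of a shift by 20 cm and each number of a turn by 2 pi rad. A row lasts 1/10 s, in which the tool goes at most 50 mm and 8.59 degrees, less where a joint would pass 70% of its speed; a pose out of reach is approached as far as the arm can. A call with a number of a shift or a turn outside -1 to 1 is refused whole. A call with a gripper value outside its range is refused whole. The fingers move at their own pace and stop on an object; the grip force is fixed at half the most. Time passes only in rows, so rows that repeat a pose let the fingers close. It gives the time, the measured TCP pose, the force, the opening and the grip force at its end, in the units of the state.
- ctrl.get_obs(): the state, without advancing time (a new reading comes with each control period).
- ctrl.snapshot(name): name is "side" or "top"; returns a dict with "color" (480x640x3 uint8, red, green, blue), "camera_matrix" (3x3 intrinsics, pixels), "k1" (the pictures are not rectified: a ray, as slopes to the right and down, at radius r is drawn at 1 + k1 r^2 times it, then the intrinsics apply), "R" (3x3) and "t" (3): a world point X has camera coordinates R X + t. Camera axes: x right, y down, z forward; pixel columns grow to the right and rows downward; lengths in m; the calibration is good to about 2 mm. A picture is of the moment at which its call begins. There is no depth.
- ctrl.close_job(): hands the job in; it is judged then, once.
Trained networks look in a picture, given as the dict that the camera call returned (one of the last four; its "shot" number tells which), for a name from the list of things; names that differ only in an ending like _2 or _b are one class to them, and where a whole thing is asked for, a point or a joint stands for the part that bears it (a point fixed in the world has none). Each returns a list of dicts, best first, with "p" (0 to 1); they miss things now and then, are a little off and sometimes report something else, mostly with a low value. They report only what shows in the picture. A call takes as long as a camera call. They do not tell look-alikes from the thing itself.
- ctrl.search_frame(picture, name): "centre" ([column, row] in pixels, amid what is visible of it).
- ctrl.silhouettes(picture, name): "mask" (480x640 bool, what is visible of it) and "centre" ([column, row] in pixels, amid what is visible of it).
- ctrl.spot_point(picture, name): "centre" ([column, row] in pixels: a listed point, or the origin of a listed thing).
The state is a dict: "clock": time; "joint_pos": joint angles; "qvel": joint speeds; "tau": joint torques, N m; "tool_pos": TCP position; "orientation": TCP orientation; "force": force on the tool from outside, world axes, zero at the start; "moment": the same for the moment, N m; "opening": finger opening in m; "gripper_force": force on a finger pad.
Only numpy, scipy, OpenCV 4.12 (cv2) and the standard library are available. Lean on these libraries where they do the work, as an engineer would, in place of code of your own. Each camera call takes 0.05 s, during which the arm holds its last target. There are 200 camera calls.

## Task

The plastic tub held in the steel saddle has a child-resistant cap. Press the cap down hard against its spring, keep it down while turning it anticlockwise (seen from above) until you feel its stop, roughly a quarter turn on (do not force it further), lift it off, and set it down gently, bar side up and flat, in the shallow metal tray, letting go of it there. Leave the padlock, file and gate hook where they lie.

Things in the scene. Friction and masses are not known exactly. Their poses are not given: they have to be found in the camera images.
- cap_center (a point): Centre of the loose grey ribbed round cap: 62 mm across, 36 mm high, a 46 x 7 mm bar raised 3.5 mm on top, about 60 g. Point 18 mm above the rim, 18 mm below the flat top; z up, x along the bar. Two lugs inside under the bar's ends hold it locked to the neck; unpressed, it turns only some 15 degrees. Starts up to 5 degrees off the locked middle. Side play 1.5 mm.
- seal: Grey sprung seal disc, 32 mm across, on top of the tub's neck under the cap; origin at the centre of its top. Pushes the cap up with 8 N, rising by 1 N per mm. The cap must go down over 4.5 mm (about 12 N) to be free to turn; its lower stop is at 8 mm (about 16 N). Do not force the cap: contact forces of 120 N in all between cap and tub break it (turn in small steps near the stop).
- neck_top (a point): Top centre of the tub's neck, inside the cap, 107 mm above the cart top. Pressed, the cap turns anticlockwise from above (positive about z) to a hard stop that must be felt: tubs vary, it lies 78 to 114 degrees from the locked middle. Over the last 13 degrees before the stop the cap can rise and come straight off. Let go 27 to 60 degrees on, it stays 4 mm down, held, and can be gripped afresh.
- tub: White tub 80 mm across, fixed in a steel saddle (116 mm square plate). Origin on its axis at the cart top, z up. Shoulder slopes in from 54 mm high to 30 mm radius at 64; collar 26 mm radius to 76. Locked cap: rim at 87 mm, flat top at 123 mm. The cap's bar lies along the tub's x when locked in the middle.
- tray: Shallow square metal tray fixed to the cart top, 180 mm square outside, walls 3 mm thick and 18 mm high, floor 3 mm thick. Origin under its centre at the cart top, z up.
- padlock: Chrome padlock lying flat, 82 x 52 x 22 mm, loose bystander. Origin under the middle of its case.
- file: Steel file with wooden handle, 200 mm long, lying flat, loose bystander. Origin under its middle.
- gate_hook: Galvanized gate hook and plate, 145 mm long, lying flat, loose bystander. Origin under its middle.
- grinder: Hand-cranked grinding wheel with wooden crank handle on a green cast stand, fixed bystander, about 130 mm wide, 210 mm high. Origin under its base centre.
There are look-alikes about, which are no part of the job. There is more than one size of the tub; the one meant has the size given above. There is more than one size of the part that bears cap_center; the job needs the smaller.

How it is judged:
By the outcome, as a careful person would: the job done as asked, in the order asked, and still so for the second after the job is handed in, with the robot touching nothing.
It also fails if it takes over 72 s, if anything falls off the work surface, if the arm or the gripper's body presses on something with over 40 N, if the wrist force passes 120 N, or if a joint passes its speed limit or range.

## Working session

There is one attempt and no reset: what is moved stays moved. The work goes in short steps, Python scripts to look and compute and a tool call to move; the robot and the scene stay as the last step left them, time stands still between calls to the robot, and variables do not carry over. Pictures are saved under pics/ and viewed, at most 10 in all, crops included, and the job is handed in when it is done.

Besides the shell and the picture viewer there is one more tool, called after "Request:" in YAML: its name, and indented under it one key for each argument. carry_out: Moves the arm, as the interface text tells. Its arguments: {"type":"object","properties":{"deltas":{"type":"array"}},"required":["deltas"]}

```bash
mkdir -p pics; cat > h.py <<'E'
import numpy as np, cv2
from plant import ctrl
def ray(p,uv):
    K=p["camera_matrix"];x=(uv[0]-K[0][2])/K[0][0];y=(uv[1]-K[1][2])/K[1][1]
    d=np.array([x,y]);u=d.copy()
    for _ in range(20):u=d/(1+p["k1"]*(u@u))
    R=np.array(p["R"]);t=np.array(p["t"])
    return -R.T@t, R.T@np.array([u[0],u[1],1.])
def atz(p,uv,z):
    o,v=ray(p,uv);return o+v*(z-o[2])/v[2]
def proj(p,X):
    c=np.array(p["R"])@np.array(X)+np.array(p["t"]);u=c[:2]/c[2];u=u*(1+p["k1"]*(u@u))
    K=p["camera_matrix"];return np.array([K[0][0]*u[0]+K[0][2],K[1][1]*u[1]+K[1][2]])
def tri(p1,a,p2,b):
    o1,v1=ray(p1,a);o2,v2=ray(p2,b)
    s=np.linalg.lstsq(np.c_[v1,-v2],o2-o1,rcond=None)[0]
    A=o1+s[0]*v1;B=o2+s[1]*v2
    return (A+B)/2,np.linalg.norm(A-B)
E
python3 - <<'E'
from h import *
np.set_printoptions(precision=3,suppress=True)
o=ctrl.get_obs();print(o)
P={n:ctrl.snapshot(n) for n in("top","side")}
for n,p in P.items():
    cv2.imwrite(f"pics/{n}.png",p["color"][:,:,::-1])
    print(n,-np.array(p["R"]).T@np.array(p["t"]))
    for k in["cap_center","tub","tray","neck_top","seal"]:
        print(k,[(np.round(d["centre"]),round(d["p"],2),atz(p,d["centre"],{"cap_center":.105,"neck_top":.107}.get(k,0))) for d in ctrl.spot_point(p,k)[:4]])
E
```

```text
{'clock': 0.0, 'joint_pos': array([ 82.511,  20.59 ,   0.634,  -0.021, -70.135, -16.506]), 'qvel': array([-0.043,  0.004, -0.118, -0.02 ,  0.029,  0.063]), 'tau': array([  0.   , -58.271,  29.304,   6.997,   0.007,  -0.   ]), 'tool_pos': array([0.274, 0.616, 0.226]), 'orientation': array([179.907,  -0.007, -24.002]), 'force': array([-0.215, -0.208, -0.948]), 'moment': array([-0.005,  0.003,  0.013]), 'gripper_force': 0.0, 'opening': 0.08762634572616607}
top [0.526 0.031 1.111]
cap_center [(array([421., 236.]), 0.8, array([ 0.575, -0.224,  0.105])), (array([356., 245.]), 0.66, array([ 0.557, -0.07 ,  0.105]))]
tub [(array([426., 314.]), 0.97, array([ 0.378, -0.259,  0.   ])), (array([412., 240.]), 0.67, array([ 0.57 , -0.226,  0.   ]))]
tray [(array([246., 276.]), 0.7, array([0.484, 0.202, 0.   ]))]
neck_top [(array([446., 326.]), 0.88, array([ 0.364, -0.278,  0.107])), (array([423., 235.]), 0.83, array([ 0.578, -0.228,  0.107]))]
seal [(array([446., 326.]), 0.59, array([ 0.346, -0.31 ,  0.   ]))]
side [-0.129 -0.639  0.695]
cap_center [(array([342., 288.]), 0.94, array([ 0.484, -0.145,  0.105])), (array([396., 285.]), 0.82, array([ 0.577, -0.221,  0.105])), (array([449., 396.]), 0.41, array([ 0.388, -0.46 ,  0.105]))]
tub [(array([343., 378.]), 0.73, array([ 0.371, -0.253,  0.   ])), (array([389., 323.]), 0.69, array([ 0.569, -0.22 ,  0.   ]))]
tray [(array([240., 264.]), 0.93, array([0.478, 0.209, 0.   ]))]
neck_top [(array([351., 324.]), 0.95, array([ 0.409, -0.233,  0.107])), (array([397., 284.]), 0.62, array([ 0.578, -0.223,  0.107]))]
seal [(array([347., 321.]), 0.79, array([ 0.508, -0.149,  0.   ])), (array([389., 322.]), 0.32, array([ 0.572, -0.218,  0.   ]))]
```

View pics/top.png

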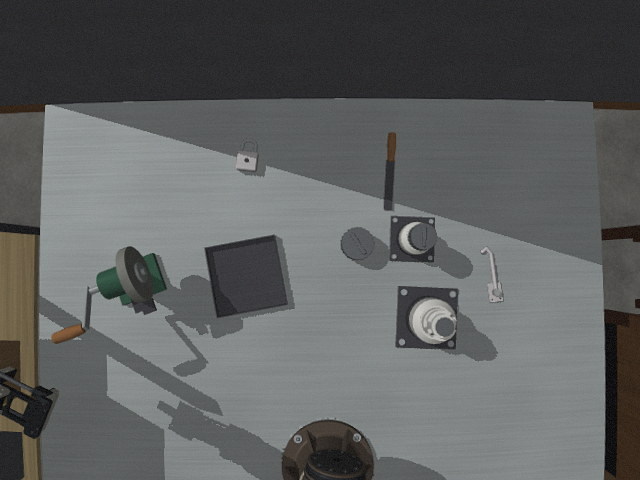

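View pics/side.png

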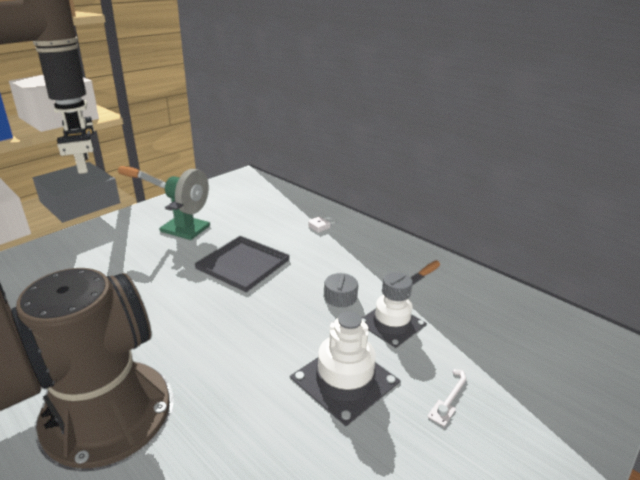

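The top view shows the target tub with its cap at about (423,236) and the larger tub at (433,320). A loose larger cap lies at (357,243) and the tray at (247,276). Next I'll fit the cap and tray poses.

```bash
cat >> h.py <<'E'
def iou_fit(items,x0,pts):
    """items: list of (pic,mask); pts(x)->Nx3 ; maximise hull overlap"""
    from scipy.optimize import minimize
    def cost(x):
        c=0
        for p,m in items:
            h=cv2.convexHull((np.array([proj(p,q) for q in pts(x)])*16).astype(np.int32))
            im=np.zeros((480,640),np.uint8);cv2.fillConvexPoly(im,h,1,shift=4)
            c+=1-(im.astype(bool)&m).sum()/(im.astype(bool)|m).sum()
        return c
    d=len(x0);S=np.vstack([x0]+[np.array(x0)+(.012 if i<2 else .1)*np.eye(d)[i] for i in range(d)])
    r=minimize(cost,x0,method="Nelder-Mead",options=dict(initial_simplex=S));return r.x,r.fun
A=np.linspace(0,2*np.pi,40)
def cyl(x,r,z0,z1): return [[x[0]+r*np.cos(a),x[1]+r*np.sin(a),z] for a in A for z in(z0,z1)]
def box(x,h,z1):
    c,s=np.cos(x[2]),np.sin(x[2]);return [[x[0]+c*i*h-s*j*h,x[1]+s*i*h+c*j*h,z] for i in(-1,1) for j in(-1,1) for z in(0,z1)]
E
python3 - <<'E'
from h import *
np.set_printoptions(precision=4,suppress=True)
P=[ctrl.snapshot(n) for n in("top","side")]
M={}
for i,p in enumerate(P):
    for k in("cap_center","tray","tub"):
        M[i,k]=ctrl.silhouettes(p,k)
        print(i,k,[(np.round(d["centre"]),round(d["p"],2),d["mask"].sum()) for d in M[i,k]])
def near(i,k,X): return min(M[i,k],key=lambda d:np.linalg.norm(np.array(d["centre"])-proj(P[i],X)))["mask"]
X=[.576,-.222,.105]
it=[(P[i],near(i,"cap_center",X)) for i in(0,1)]
for j in(it,it[:1],it[1:]): print("cap",iou_fit(j,X[:2],lambda x:cyl(x,.031,.087,.123)))
T=[.48,.205,.0]
it=[(P[i],near(i,"tray",T)) for i in(0,1)]
for j in(it,it[:1],it[1:]): print("tray",iou_fit(j,[.48,.205,.2],lambda x:box(x,.09,.018)))
u,v=proj(P[0],[.575,-.222,.06]).astype(int)
c=P[0]["color"][v-50:v+50,u-60:u+60,::-1];a=cv2.resize(c,(780,650)[:2],interpolation=cv2.INTER_CUBIC)
cv2.imwrite("pics/c1.png",cv2.resize(c,(720,600),interpolation=cv2.INTER_CUBIC));print(u,v)
E
```

```text
0 cap_center [(array([421., 235.]), 0.81, np.int64(640)), (array([357., 244.]), 0.55, np.int64(840))]
0 tray [(array([245., 276.]), 0.88, np.int64(5228))]
0 tub [(array([405., 245.]), 0.96, np.int64(1361)), (array([425., 318.]), 0.63, np.int64(3616))]
1 cap_center [(array([395., 285.]), 0.88, np.int64(785))]
1 tray [(array([239., 262.]), 0.65, np.int64(3075))]
1 tub [(array([343., 376.]), 0.86, np.int64(6544)), (array([392., 322.]), 0.69, np.int64(1968)), (array([424., 270.]), 0.54, np.int64(291))]
cap (array([ 0.5741, -0.2248]), np.float64(0.13666784078901018))
cap (array([ 0.574 , -0.2243]), np.float64(0.05743740795287189))
cap (array([ 0.5768, -0.2228]), np.float64(0.06181818181818177))
tray (array([0.4843, 0.202 , 0.172 ]), np.float64(0.06171253702952639))
tray (array([0.4845, 0.2014, 0.1776]), np.float64(0.019390060240963902))
tray (array([0.4855, 0.2048, 0.1536]), np.float64(0.019865427747516873))
415 236
```

View pics/c1.png

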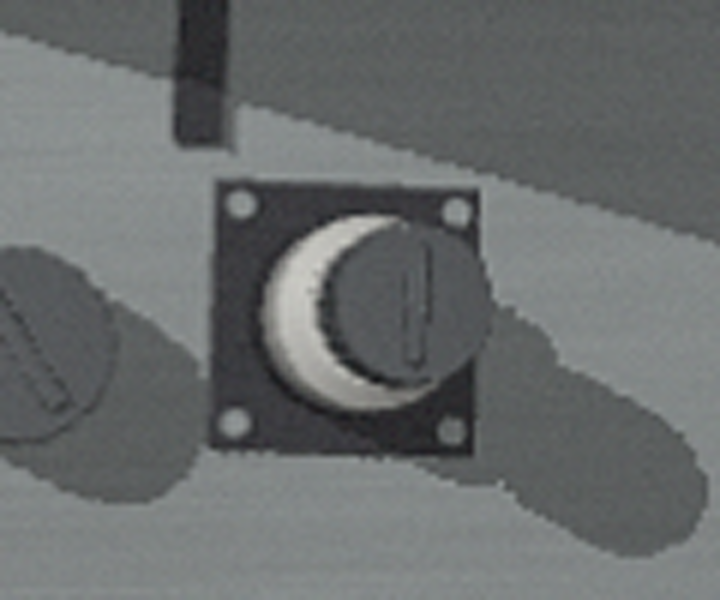

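The crop shows the cap's bar at crop (418,303), almost along the plate's edge (about -3° yaw). Plate centre is at crop (344,319). The cap is upright on the smaller tub. I'll raise the arm and travel there.

Request:
carry_out:
  deltas:
    - [[0,0,-0.4,0,1],[0.77,0.806,-0.4,0,1],[0.77,0.806,-0.4,0,1],[0.77,0.806,-0.4,0,1],[0.77,0.806,-0.4,0,1]]

```text
clock: 1.5
tool_pos: [0.3416, 0.4282, 0.3036]
orientation: [-180.0, -0.0, -24.0]
force: [1.2, 0.3, 0.8]
opening: 0.0879
gripper_force: 0.0
```

Request:
carry_out:
  deltas:
    - [[0.77,0.806,0,0,1],[0.77,0.806,0,0,1],[0.77,0.806,0,0,1],[0.77,0.806,0,0,1],[0.77,0.806,0,0,1]]

```text
clock: 2.0
tool_pos: [0.4168, 0.2169, 0.3039]
orientation: [-179.9, -0.0, -24.1]
force: [0.4, 0.9, 0.5]
opening: 0.0873
gripper_force: 0.0
```

```bash
cat >> h.py <<'E'
def st():
    from scipy.spatial.transform import Rotation as Ro
    o=ctrl.get_obs();np.set_printoptions(precision=4,suppress=True)
    print({k:o[k] for k in("clock","joint_pos","tool_pos","orientation","force","moment","opening","gripper_force")});return o
def need(X,yaw=None):
    from scipy.spatial.transform import Rotation as Ro
    o=ctrl.get_obs();R=Ro.from_euler("xyz",o["orientation"],degrees=True).as_matrix()
    print("scaled shift",R.T@(np.array(X)-o["tool_pos"])/.2)
E
python3 -c "
from h import *
st();need([.575,-.224,.2])"
```

```text
{'clock': 2.0, 'joint_pos': array([ 51.5979,  -1.8841, -16.6555,   0.012 , -75.1684,  14.3101]), 'tool_pos': array([0.4168, 0.2169, 0.3039]), 'orientation': array([-179.9446,   -0.0261,  -24.089 ]), 'force': array([0.4182, 0.8949, 0.5276]), 'moment': array([ 0.1002, -0.0799,  0.0167]), 'opening': 0.08734996868588811, 'gripper_force': 0.0}
scaled shift [1.6217 1.6903 0.5185]
```

Request:
carry_out:
  deltas:
    - [[0.8,0.84,0,0.115,1],[0.8,0.84,0,0.115,1],[0.8,0.84,0,0.115,1],[0.8,0.84,0,0.115,1],[0.8,0.84,0,0.115,1]]

```text
clock: 2.5
tool_pos: [0.4947, -0.0012, 0.3035]
orientation: [-180.0, -0.0, -65.8]
force: [-0.4, 0.9, -0.7]
opening: 0.0876
gripper_force: 0.0
```

```bash
python3 -c "
from h import *
st();need([.575,-.224,.2])"
```

```text
{'clock': 2.5, 'joint_pos': array([ 22.6845,   0.7232, -14.1277,   0.0164, -75.1164,   1.494 ]), 'tool_pos': array([ 0.4947, -0.0012,  0.3035]), 'orientation': array([-179.9677,   -0.0167,  -65.8173]), 'force': array([-0.3636,  0.9445, -0.7332]), 'moment': array([ 0.1889, -0.0987, -0.0371]), 'opening': 0.08762154222211471, 'gripper_force': 0.0}
scaled shift [1.1805 0.0902 0.518 ]
```

Request:
carry_out:
  deltas:
    - [[1,0.08,0,0.115,1],[1,0.08,0,0.115,1],[1,0.08,0,0.115,1],[1,0.08,0,0.115,1],[1,0.08,0,0.115,1]]

```text
clock: 3.0
tool_pos: [0.5638, -0.1918, 0.3019]
orientation: [179.9, -0.1, -107.4]
force: [0.1, 1.1, -0.4]
opening: 0.0876
gripper_force: 0.0
```

```bash
python3 -c "
from h import *
st();need([.575,-.224,.16])
p=ctrl.snapshot('top')
u=np.array([[412.4,239.2]])[0];print('plate centre',atz(p,u,0.004),atz(p,u,0.0))"
```

```text
{'clock': 3.0, 'joint_pos': array([  0.0335,  10.918 ,  -2.7752,   0.0551, -76.4208, -17.4618]), 'tool_pos': array([ 0.5638, -0.1918,  0.3019]), 'orientation': array([ 179.9073,   -0.0853, -107.4152]), 'force': array([ 0.0611,  1.1482, -0.3917]), 'moment': array([ 0.1867, -0.0314, -0.0359]), 'opening': 0.08755854596610294, 'gripper_force': 0.0}
scaled shift [ 0.1357 -0.1029  0.7096]
plate centre [ 0.5719 -0.2268  0.004 ] [ 0.572  -0.2277  0.    ]
```

Request:
carry_out:
  deltas:
    - [[0.138,-0.1,0.3,0,1],[0.138,-0.1,0.7,0,1],[0.138,-0.1,0.7,0,1],[0.138,-0.1,0.7,0,1],[0.138,-0.1,0.7,0,1]]

```text
clock: 3.55
tool_pos: [0.5744, -0.2189, 0.1642]
orientation: [180.0, -0.1, -106.7]
force: [0.5, 0.5, 1.5]
opening: 0.0878
gripper_force: 0.0
```

```bash
python3 -c "
from h import *
st();need([.5745,-.2245,.087])
p=ctrl.snapshot('side')
u,v=proj(p,[.575,-.225,.12]).astype(int)
c=p['color'][v-60:v+60,u-72:u+72,::-1]
cv2.imwrite('pics/s2.png',cv2.resize(c,(720,600),interpolation=cv2.INTER_CUBIC))"
```

```text
{'clock': 3.55, 'joint_pos': array([ -2.6516,  17.5823, -12.1902,   0.0539, -60.2734, -14.0381]), 'tool_pos': array([ 0.5744, -0.2189,  0.1642]), 'orientation': array([ 179.9669,   -0.0565, -106.663 ]), 'force': array([0.4841, 0.5029, 1.5415]), 'moment': array([ 0.0767, -0.1329,  0.0199]), 'opening': 0.08778577188449682, 'gripper_force': 0.0}
scaled shift [ 0.0262 -0.0087  0.3861]
```

View pics/s2.png

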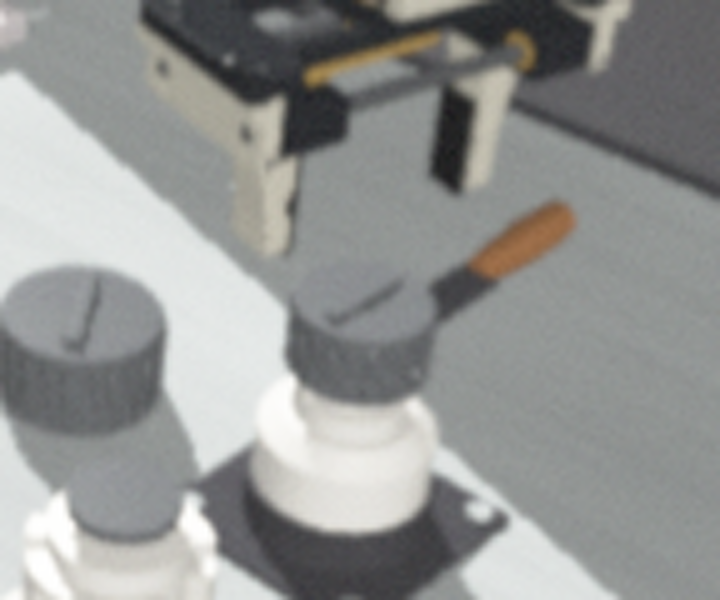

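The crop shows the fingers at (265,240) and (470,180), straddling the cap at (365,300). The descent is clear.

Request:
carry_out:
  deltas:
    - [[0,0,0.15,0,1],[0,0,0.3,0,1],[0,0,0.37,0,1],[0,0,0.37,0,1],[0,0,0.37,0,1]]

```text
clock: 4.1
tool_pos: [0.5757, -0.2192, 0.0915]
orientation: [-179.8, -0.0, -106.7]
force: [0.3, -0.9, 0.7]
opening: 0.0878
gripper_force: 0.0
```

```bash
python3 -c "
from h import *
st();need([.5745,-.2245,.087])"
```

```text
{'clock': 4.1, 'joint_pos': array([ -2.6795,  21.6018, -16.9269,   0.0538, -51.3171, -14.0849]), 'tool_pos': array([ 0.5757, -0.2192,  0.0915]), 'orientation': array([-179.8402,   -0.0033, -106.7308]), 'force': array([ 0.2706, -0.8532,  0.6566]), 'moment': array([ 0.0534, -0.0962,  0.0113]), 'opening': 0.08779281348632026, 'gripper_force': 0.0}
scaled shift [ 0.0269 -0.002   0.0223]
```

Request:
carry_out:
  deltas:
    - [[0.027,-0.002,0.022,0,1],[0.027,-0.002,0.022,0,1],[0.027,-0.002,0.022,0,-1],[0.027,-0.002,0.022,0,-1],[0.027,-0.002,0.022,0,-1]]

```text
clock: 4.6
tool_pos: [0.5731, -0.2244, 0.0851]
orientation: [-180.0, 0.0, -106.8]
force: [0.3, -0.3, 0.7]
opening: 0.0689
gripper_force: 0.0
```

Request:
carry_out:
  deltas:
    - [[0,0,0,0,-1],[0,0,0,0,-1],[0,0,0,0,-1],[0,0,0,0,-1]]

```text
clock: 5.0
tool_pos: [0.5736, -0.2245, 0.0851]
orientation: [-179.9, 0.0, -106.8]
force: [1.9, -0.5, 1.4]
opening: 0.0616
gripper_force: 30.0
```

```bash
python3 -c "
from h import *
st()"
```

```text
{'clock': 5.0, 'joint_pos': array([ -3.2218,  22.0513, -17.1987,   0.0132, -50.6948, -13.5688]), 'tool_pos': array([ 0.5736, -0.2245,  0.0851]), 'orientation': array([-179.9439,    0.003 , -106.7823]), 'force': array([ 1.919 , -0.4578,  1.4486]), 'moment': array([-0.1246, -0.8538,  0.0029]), 'opening': 0.061646861474016976, 'gripper_force': 30.000030635856092}
```

Request:
carry_out:
  deltas:
    - [[0,0,0.01,0,-1],[0,0,0.02,0,-1],[0,0,0.033,0,-1],[0,0,0.033,0,-1],[0,0,0.033,0,-1]]

```text
clock: 5.5
tool_pos: [0.5736, -0.2245, 0.0798]
orientation: [-179.9, -0.0, -106.8]
force: [-0.8, 1.6, 11.7]
opening: 0.0615
gripper_force: 30.0
```

```bash
python3 -c "
from h import *
st()"
```

```text
{'clock': 5.5, 'joint_pos': array([ -3.2135,  22.3689, -17.5291,   0.0403, -50.0143, -13.5708]), 'tool_pos': array([ 0.5736, -0.2245,  0.0798]), 'orientation': array([-179.9074,   -0.0095, -106.7585]), 'force': array([-0.8141,  1.5974, 11.6545]), 'moment': array([ 0.7628,  0.5588, -0.0285]), 'opening': 0.06147832620111511, 'gripper_force': 30.001558433286846}
```

Request:
carry_out:
  deltas:
    - [[0,0,0.01,0,-1],[0,0,0.01,0,-1],[0,0,0.01,0,-1],[0,0,0.01,0,-1]]

```text
clock: 5.9
tool_pos: [0.5736, -0.2245, 0.0781]
orientation: [-179.9, -0.0, -106.8]
force: [-3.0, 1.5, 13.6]
opening: 0.0622
gripper_force: 30.0
```

Request:
carry_out:
  deltas:
    - [[0,0,0,-0.01,-1],[0,0,0,-0.02,-1],[0,0,0,-0.03,-1],[0,0,0,-0.04,-1],[0,0,0,-0.04,-1]]

```text
clock: 6.4
tool_pos: [0.5742, -0.2249, 0.0785]
orientation: [-179.8, -0.1, -92.2]
force: [-1.6, -0.2, 13.5]
opening: 0.0614
gripper_force: 30.0
```

```bash
python3 -c "
from h import *
st()"
```

```text
{'clock': 6.4, 'joint_pos': array([ -3.2285,  22.4683, -17.6018,   0.0861, -49.7602,   0.9575]), 'tool_pos': array([ 0.5742, -0.2249,  0.0785]), 'orientation': array([-179.8315,   -0.0687,  -92.2156]), 'force': array([-1.6211, -0.194 , 13.5398]), 'moment': array([0.2242, 0.3913, 0.1341]), 'opening': 0.061436812334431275, 'gripper_force': 30.00118869356811}
```

Request:
carry_out:
  deltas:
    - [[0,0,0,-0.01,-1],[0,0,0,-0.02,-1],[0,0,0,-0.03,-1],[0,0,0,-0.04,-1],[0,0,0,-0.04,-1]]

```text
clock: 6.9
tool_pos: [0.5744, -0.2249, 0.0786]
orientation: [-179.8, -0.1, -77.8]
force: [-0.9, 0.3, 13.6]
opening: 0.0617
gripper_force: 30.0
```

```bash
python3 -c "
from h import *
st()
p=ctrl.snapshot('top')
u,v=proj(p,[.575,-.225,.12]).astype(int)
c=p['color'][v-50:v+50,u-60:u+60,::-1]
cv2.imwrite('pics/t3.png',cv2.resize(c,(720,600),interpolation=cv2.INTER_CUBIC))"
```

```text
{'clock': 6.9, 'joint_pos': array([ -3.2267,  22.4685, -17.5921,   0.0899, -49.7507,  15.3568]), 'tool_pos': array([ 0.5744, -0.2249,  0.0786]), 'orientation': array([-179.8362,   -0.1164,  -77.8121]), 'force': array([-0.8725,  0.2983, 13.6394]), 'moment': array([ 0.1317,  0.2543, -0.0044]), 'opening': 0.06170075662823479, 'gripper_force': 30.001196565572172}
```

Request:
carry_out:
  deltas:
    - [[0,0,0,-0.02,-1],[0,0,0,-0.04,-1],[0,0,0,-0.06,-1],[0,0,0,-0.08,-1],[0,0,0,-0.1,-1]]

```text
clock: 7.45
tool_pos: [0.5744, -0.225, 0.0785]
orientation: [-179.9, -0.2, -41.6]
force: [-1.1, -0.3, 13.2]
opening: 0.0618
gripper_force: 30.0
```

```bash
python3 -c "
from h import *
st()"
```

```text
{'clock': 7.45, 'joint_pos': array([ -3.2286,  22.4705, -17.5914,   0.0919, -49.7481,  51.5228]), 'tool_pos': array([ 0.5744, -0.225 ,  0.0785]), 'orientation': array([-179.9369,   -0.1925,  -41.6466]), 'force': array([-1.1107, -0.2929, 13.2398]), 'moment': array([ 0.0637,  0.2764, -0.0362]), 'opening': 0.06180990772479977, 'gripper_force': 29.99743117718026}
```

Request:
carry_out:
  deltas:
    - [[0,0,0,-0.005,-1],[0,0,0,-0.01,-1],[0,0,0,-0.015,-1],[0,0,0,-0.015,-1]]

```text
clock: 7.85
tool_pos: [0.5745, -0.225, 0.0785]
orientation: [-180.0, -0.2, -36.5]
force: [-0.9, 0.1, 13.3]
opening: 0.0618
gripper_force: 30.0
```

```bash
cat > q.py <<'E'
from h import *
o=ctrl.get_obs();print(o["clock"],o["orientation"][2],o["tool_pos"],o["force"],o["moment"],o["tau"][5],o["opening"])
E
python3 q.py
```

```text
7.85 -36.478032525383334 [ 0.57449623 -0.22499301  0.07854994] [-0.86035261  0.11155901 13.31120496] [-0.04021341  0.25745672  0.02406254] 0.39421255700290203 0.061843371549638516
```

Request:
carry_out:
  deltas:
    - [[0,0,0,-0.004,-1],[0,0,0,-0.008,-1],[0,0,0,-0.008,-1]]

```text
clock: 8.15
tool_pos: [0.5745, -0.225, 0.0786]
orientation: [-180.0, -0.2, -33.6]
force: [-0.1, 0.0, 13.6]
opening: 0.0621
gripper_force: 30.0
```

```bash
python3 q.py
```

```text
8.15 -33.61374333495818 [ 0.57447749 -0.2249943   0.07858824] [-0.13482883  0.03787516 13.57877661] [0.04088746 0.27642261 0.01483186] 0.32935839146375656 0.062058754573096696
```

Request:
carry_out:
  deltas:
    - [[0,0,0,-0.004,-1],[0,0,0,-0.008,-1],[0,0,0,-0.008,-1]]

```text
clock: 8.45
tool_pos: [0.5745, -0.225, 0.0786]
orientation: [-180.0, -0.2, -30.7]
force: [0.4, 0.0, 13.5]
opening: 0.0618
gripper_force: 30.0
```

```bash
python3 q.py
```

```text
8.45 -30.73121400686701 [ 0.57447533 -0.22500136  0.07858747] [ 0.42674869  0.04747187 13.49494762] [0.01724353 0.31651283 0.02676987] 0.3292759135365486 0.06183776755979117
```

Request:
carry_out:
  deltas:
    - [[0,0,0,-0.004,-1],[0,0,0,-0.008,-1],[0,0,0,-0.008,-1]]

```text
clock: 8.75
tool_pos: [0.5745, -0.225, 0.0786]
orientation: [-180.0, -0.2, -27.9]
force: [-0.7, -0.7, 13.4]
opening: 0.0619
gripper_force: 30.0
```

```bash
python3 q.py
```

```text
8.75 -27.85178930488661 [ 0.57450104 -0.22497591  0.07855508] [-0.7305224  -0.73918851 13.41139141] [ 0.02826604  0.28400039 -0.02455775] 0.3291171323508024 0.061855218980380905
```

Request:
carry_out:
  deltas:
    - [[0,0,0,-0.004,-1],[0,0,0,-0.008,-1],[0,0,0,-0.008,-1]]

```text
clock: 9.05
tool_pos: [0.5745, -0.225, 0.0786]
orientation: [-180.0, -0.2, -25.0]
force: [-0.4, 0.1, 13.2]
opening: 0.062
gripper_force: 30.0
```

```bash
python3 q.py
```

```text
9.05 -24.97588560158418 [ 0.57445541 -0.22501767  0.07857244] [-0.35935113  0.10656032 13.23211202] [ 0.00220087  0.36690692 -0.05233909] 0.3693592920899391 0.062047963060495585
```

Request:
carry_out:
  deltas:
    - [[0,0,0,-0.004,-1],[0,0,0,-0.008,-1],[0,0,0,-0.008,-1]]

```text
clock: 9.35
tool_pos: [0.5737, -0.225, 0.0785]
orientation: [180.0, -0.1, -22.1]
force: [-2.1, 0.6, 15.2]
opening: 0.0619
gripper_force: 30.0
```

```bash
python3 q.py
```

```text
9.35 -22.115912555482048 [ 0.57373786 -0.2250403   0.07849549] [-2.14234783  0.5745327  15.19816259] [ 0.0035287   0.99791906 -0.16477432] 0.4720756597816944 0.061850373563917496
```

Request:
carry_out:
  deltas:
    - [[0,0,0,-0.004,-1],[0,0,0,-0.008,-1],[0,0,0,-0.008,-1]]

```text
clock: 9.65
tool_pos: [0.5733, -0.2251, 0.0785]
orientation: [180.0, -0.1, -19.3]
force: [-3.4, -0.2, 16.2]
opening: 0.0617
gripper_force: 30.0
```

```bash
python3 q.py
```

```text
9.65 -19.345138387717203 [ 0.57327204 -0.2250999   0.07845513] [-3.36839881 -0.16303216 16.18852526] [-0.1034124   1.48231863 -1.00253155] 1.3235418498516083 0.061693092628752146
```

The moment jumped to -1.0 N·m at about 87°, which is the stop. I'll ease back slightly, then lift.

Request:
carry_out:
  deltas:
    - [[0,0,0,0.004,-1],[0,0,0,0.01,-1],[0,0,0,0.01,-1]]

```text
clock: 9.95
tool_pos: [0.5735, -0.2251, 0.0784]
orientation: [180.0, -0.1, -22.9]
force: [-4.0, -0.8, 13.9]
opening: 0.0614
gripper_force: 30.0
```

```bash
python3 q.py
```

```text
9.95 -22.94899106167928 [ 0.57351013 -0.22505972  0.07835102] [-3.9703363  -0.82870959 13.88487471] [-0.11164382  1.09074076 -0.02916903] -0.4322097636759281 0.06142393139775817
```

Request:
carry_out:
  deltas:
    - [[0,0,-0.02,0,-1],[0,0,-0.04,0,-1],[0,0,-0.06,0,-1],[0,0,-0.06,0,-1]]

```text
clock: 10.35
tool_pos: [0.5728, -0.2243, 0.0884]
orientation: [-180.0, 0.0, -22.9]
force: [0.3, -0.6, -0.6]
opening: 0.0615
gripper_force: 30.0
```

```bash
python3 q.py
```

```text
10.35 -22.926325889073894 [ 0.5727826  -0.22433304  0.08837447] [ 0.29327273 -0.57522377 -0.58161159] [-0.15836729 -0.1734474  -0.02261163] 0.0007469496995327063 0.06149370724228414
```

Request:
carry_out:
  deltas:
    - [[0,0,-0.05,0,-1],[0,0,-0.15,0,-1],[0,0,-0.25,0,-1],[0,0,-0.35,0,-1],[0,0,-0.35,0,-1]]

```text
clock: 10.85
tool_pos: [0.5743, -0.2247, 0.1614]
orientation: [-180.0, -0.2, -22.9]
force: [0.4, 0.5, -0.0]
opening: 0.0616
gripper_force: 30.0
```

```bash
python3 -c "
from h import *
st();need([.485,.203,.15])
p=ctrl.snapshot('side')
o=ctrl.get_obs()['tool_pos'];u,v=proj(p,o).astype(int)
c=p['color'][max(0,v-70):v+50,u-72:u+72,::-1]
cv2.imwrite('pics/s4.png',cv2.resize(c,(720,600),interpolation=cv2.INTER_CUBIC))"
```

```text
{'clock': 10.85, 'joint_pos': array([ -3.2207,  17.7428, -12.3482,   0.0449, -59.6879,  70.3103]), 'tool_pos': array([ 0.5743, -0.2247,  0.1614]), 'orientation': array([-179.9621,   -0.2212,  -22.888 ]), 'force': array([ 0.3622,  0.5168, -0.0024]), 'moment': array([-0.0255, -0.0539, -0.0338]), 'opening': 0.061647905763242715, 'gripper_force': 29.999976796098053}
scaled shift [-1.2431 -1.7964  0.0536]
```

View pics/s4.png

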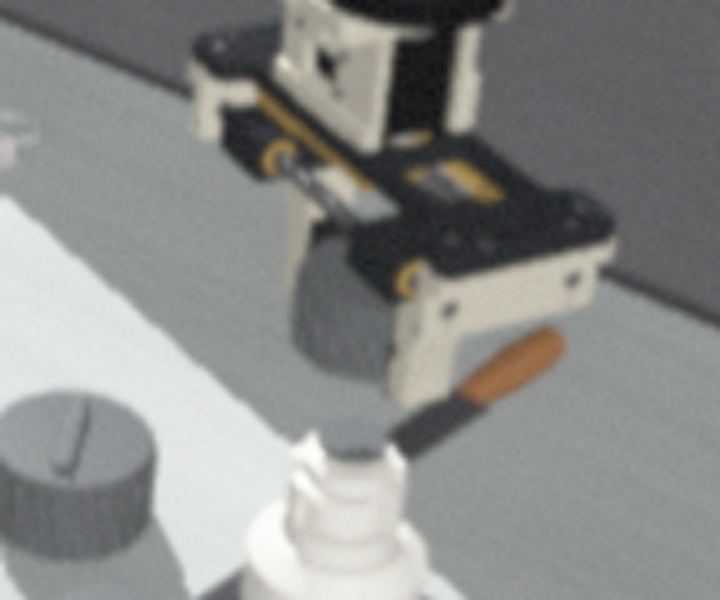

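The cap is off and in the grip, with the neck bare at crop (350,440). The rim sits about 3 mm above the fingertips, so releasing it in the tray would drop it. I'll rest it back on the seal, unlocked, and regrip 6 mm higher so I can set it down gently.

Request:
carry_out:
  deltas:
    - [[0,0,0.1,0,-1],[0,0,0.2,0,-1],[0,0,0.3,0,-1],[0,0,0.35,0,-1],[0,0,0.35,0,-1]]

```text
clock: 11.4
tool_pos: [0.5724, -0.2243, 0.0864]
orientation: [180.0, 0.1, -22.9]
force: [1.5, 0.8, -2.4]
opening: 0.0618
gripper_force: 30.0
```

```bash
python3 q.py
```

```text
11.4 -22.9245144596524 [ 0.57242393 -0.2242872   0.08644434] [ 1.4644284   0.81050473 -2.36448218] [-1.75558624e-01 -5.58520451e-01  3.16126704e-04] 0.03517278819344938 0.06178988838724052
```

Request:
carry_out:
  deltas:
    - [[0,0,0.006,0,-1],[0,0,0.01,0,-1],[0,0,0.01,0,-1]]

```text
clock: 11.7
tool_pos: [0.5728, -0.2243, 0.0867]
orientation: [-180.0, -0.0, -22.9]
force: [-0.1, -0.5, -0.9]
opening: 0.0618
gripper_force: 30.0
```

```bash
python3 q.py
```

```text
11.7 -22.91741142428232 [ 0.57283648 -0.2243314   0.08669624] [-0.07223596 -0.46361198 -0.86982436] [-0.07054836  0.00924909 -0.07611386] 0.00024744881557126064 0.06177156870466875
```

Request:
carry_out:
  deltas:
    - [[0,0,0.005,0,-1],[0,0,0.01,0,-1],[0,0,0.01,0,-1]]

```text
clock: 12.0
tool_pos: [0.5731, -0.2244, 0.0848]
orientation: [180.0, -0.0, -22.9]
force: [-0.5, 1.3, 2.7]
opening: 0.0614
gripper_force: 30.0
```

```bash
python3 q.py
```

```text
12.0 -22.902769263613628 [ 0.57305729 -0.22439406  0.08483271] [-0.52540576  1.2753783   2.70159371] [ 0.31238473  0.44661728 -0.02565366] 0.002752293075900525 0.061446168219421914
```

Request:
carry_out:
  deltas:
    - [[0,0,0,0,0.6],[0,0,0,0,0.6],[0,0,0,0,0.6],[0,0,-0.03,0,0.6],[0,0,-0.03,0,0.6]]

```text
clock: 12.5
tool_pos: [0.5736, -0.2246, 0.0911]
orientation: [-180.0, -0.1, -22.9]
force: [0.2, -0.3, -0.1]
opening: 0.0698
gripper_force: 0.0
```

```bash
python3 q.py; python3 -c "
from h import *
p=ctrl.snapshot('side')
u,v=proj(p,[.573,-.225,.1]).astype(int)
c=p['color'][v-60:v+60,u-72:u+72,::-1]
cv2.imwrite('pics/s5.png',cv2.resize(c,(720,600),interpolation=cv2.INTER_CUBIC))"
```

```text
12.5 -22.90415740635554 [ 0.57357826 -0.22458238  0.09114592] [ 0.22379523 -0.2974     -0.14485313] [-0.06639204 -0.02223242  0.02085347] -2.4714682353987882e-05 0.06979203268752887
```

View pics/s5.png

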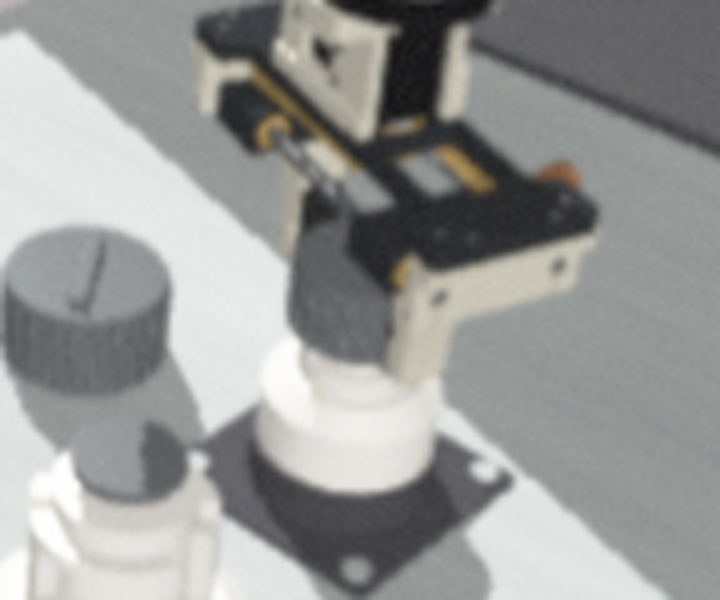

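The crop shows the cap resting level on the neck at (345,290) with the fingers open around it. I'll regrip and lift.

Request:
carry_out:
  deltas:
    - [[0,0,0,0,-1],[0,0,0,0,-1],[0,0,0,0,-1],[0,0,0,0,-1],[0,0,0,0,-1]]

```text
clock: 13.05
tool_pos: [0.573, -0.2244, 0.0902]
orientation: [180.0, 0.0, -22.9]
force: [-1.1, 1.0, 1.5]
opening: 0.0617
gripper_force: 30.0
```

Request:
carry_out:
  deltas:
    - [[0,0,-0.02,0,-1],[0,0,-0.04,0,-1],[0,0,-0.06,0,-1],[0,0,-0.06,0,-1]]

```text
clock: 13.45
tool_pos: [0.5734, -0.2245, 0.1031]
orientation: [-180.0, -0.1, -22.9]
force: [0.2, -0.2, -1.0]
opening: 0.0621
gripper_force: 30.0
```

```bash
python3 q.py
```

```text
13.45 -22.907616673736083 [ 0.57340754 -0.22447599  0.10310458] [ 0.24566452 -0.22707213 -1.0156775 ] [-0.02700423 -0.08363223 -0.00561275] -3.832128982139693e-05 0.0621394236575826
```

Request:
carry_out:
  deltas:
    - [[0,0,-0.15,0,-1],[0,0,-0.35,0,-1],[-0.1,-0.15,-0.35,0,-1],[-0.24,-0.35,-0.35,0,-1],[-0.38,-0.55,-0.35,0,-1]]

```text
clock: 13.95
tool_pos: [0.5453, -0.0926, 0.1724]
orientation: [-180.0, -0.0, -23.0]
force: [1.2, 1.7, -0.6]
opening: 0.0619
gripper_force: 30.0
```

Request:
carry_out:
  deltas:
    - [[-0.14,-0.2,0,0,-1],[-0.28,-0.4,0,0,-1],[-0.42,-0.6,0,0,-1],[-0.56,-0.8,0,0,-1],[-0.6,-0.9,0,0,-1]]

```text
clock: 14.45
tool_pos: [0.5042, 0.1221, 0.1727]
orientation: [-179.9, -0.0, -22.8]
force: [0.4, 0.3, -1.1]
opening: 0.0616
gripper_force: 30.0
```

```bash
python3 q.py; python3 -c "
from h import *
need([.485,.203,.05])"
```

```text
14.45 -22.771001878037854 [0.50422695 0.12210679 0.17266407] [ 0.42684562  0.28827759 -1.05249937] [-0.01276037 -0.06760695  0.02575891] -0.15857907012104988 0.06160052456263077
scaled shift [-0.24532226 -0.33508237  0.61362311]
```

Request:
carry_out:
  deltas:
    - [[-0.12,-0.17,0,0,-1],[-0.24,-0.32,0.1,0,-1],[-0.24,-0.32,0.3,0,-1],[-0.24,-0.32,0.5,0,-1],[-0.24,-0.32,0.6,0,-1]]

```text
clock: 14.95
tool_pos: [0.4843, 0.196, 0.0493]
orientation: [179.8, 0.1, -22.9]
force: [-0.4, 0.6, -0.8]
opening: 0.0617
gripper_force: 30.0
```

Request:
carry_out:
  deltas:
    - [[0,0,0.05,0,-1],[0,0,0.1,0,-1],[0,0,0.13,0,-1],[0,0,0.13,0,-1]]

```text
clock: 15.35
tool_pos: [0.4862, 0.1966, 0.0262]
orientation: [-180.0, -0.0, -22.9]
force: [-0.0, 0.1, -1.2]
opening: 0.0617
gripper_force: 30.0
```

```bash
python3 q.py; python3 -c "
from h import *
p=ctrl.snapshot('side')
u,v=proj(p,[.485,.203,.03]).astype(int)
c=p['color'][v-80:v+64,u-86:u+86,::-1]
cv2.imwrite('pics/s6.png',cv2.resize(c,(717,600),interpolation=cv2.INTER_CUBIC))"
```

```text
15.35 -22.9326168380256 [0.48622693 0.19660672 0.02621427] [-0.00490253  0.06719051 -1.16928922] [-0.01959097  0.03607374 -0.0088158 ] 0.0012075681297574192 0.06169384195132095
```

View pics/s6.png

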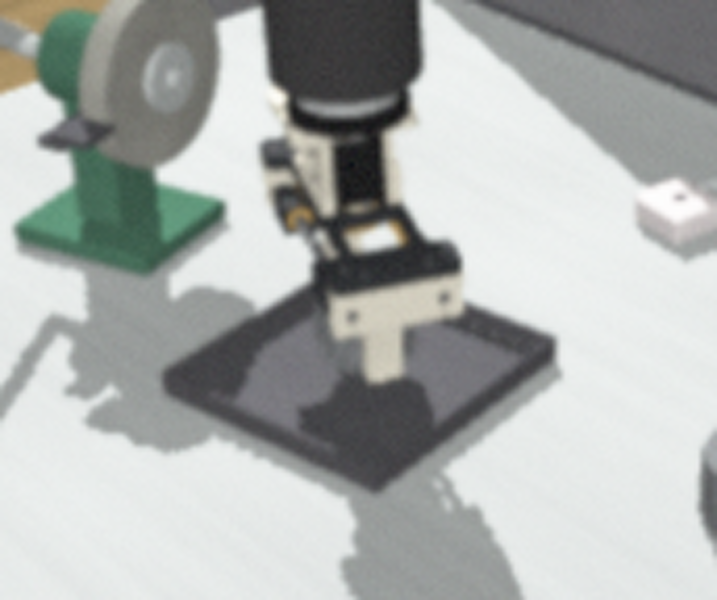

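The crop shows the cap and gripper over the tray floor, clear of its walls. I'll lower slowly until contact.

Request:
carry_out:
  deltas:
    - [[0,0,0.025,0,-1],[0,0,0.05,0,-1],[0,0,0.07,0,-1],[0,0,0.075,0,-1],[0,0,0.075,0,-1]]

```text
clock: 15.9
tool_pos: [0.486, 0.1966, 0.011]
orientation: [180.0, 0.0, -22.9]
force: [0.3, 0.5, 0.1]
opening: 0.0617
gripper_force: 30.0
```

```bash
python3 q.py
```

```text
15.9 -22.913146762124356 [0.48599914 0.19655355 0.01100364] [0.27053646 0.51676801 0.05305366] [-0.00160349 -0.04882366  0.06146538] -7.230012215586612e-05 0.06169985986210819
```

Request:
carry_out:
  deltas:
    - [[0,0,0.004,0,-1],[0,0,0.007,0,-1],[0,0,0.007,0,-1]]

```text
clock: 16.2
tool_pos: [0.4861, 0.1967, 0.0099]
orientation: [-180.0, -0.0, -22.9]
force: [0.6, 0.2, -0.4]
opening: 0.0617
gripper_force: 30.0
```

```bash
python3 q.py
```

```text
16.2 -22.913527393939027 [0.48613399 0.19669262 0.00985836] [ 0.594372    0.21003682 -0.40574098] [ 2.44603011e-02 -1.01758878e-05 -3.67804788e-02] 0.00012948376024723984 0.06172794512262639
```

Request:
carry_out:
  deltas:
    - [[0,0,0.004,0,-1],[0,0,0.008,0,-1],[0,0,0.008,0,-1]]

```text
clock: 16.5
tool_pos: [0.486, 0.1966, 0.0081]
orientation: [180.0, 0.0, -22.9]
force: [-0.3, 0.7, -0.5]
opening: 0.0618
gripper_force: 30.0
```

```bash
python3 q.py
```

```text
16.5 -22.918558511977626 [0.48603856 0.19660072 0.00813763] [-0.3445786   0.70368096 -0.47226123] [-0.05815209 -0.02266684  0.04161864] 0.00014802349596720887 0.06181437455438862
```

Request:
carry_out:
  deltas:
    - [[0,0,0.003,0,-1],[0,0,0.005,0,-1],[0,0,0.005,0,-1]]

```text
clock: 16.8
tool_pos: [0.4861, 0.1966, 0.0072]
orientation: [180.0, 0.0, -22.9]
force: [-0.6, -0.2, -0.7]
opening: 0.062
gripper_force: 30.0
```

```bash
python3 q.py
```

```text
16.8 -22.91866621187983 [0.48607669 0.19662555 0.00716191] [-0.63592421 -0.15482877 -0.73236533] [-0.04133614  0.0277603  -0.01895112] 1.2832848597099655e-05 0.061956504694386086
```

Request:
carry_out:
  deltas:
    - [[0,0,0.003,0,-1],[0,0,0.005,0,-1],[0,0,0.005,0,-1]]

```text
clock: 17.1
tool_pos: [0.4861, 0.1967, 0.0062]
orientation: [180.0, -0.0, -22.9]
force: [-0.6, 1.0, -0.4]
opening: 0.062
gripper_force: 30.0
```

```bash
python3 q.py
```

```text
17.1 -22.915367043305096 [0.4861088  0.19665287 0.00621987] [-0.58111809  0.98881256 -0.4129987 ] [-0.01661064 -0.04005035  0.01104002] 3.059911364289292e-05 0.06203667061924181
```

Request:
carry_out:
  deltas:
    - [[0,0,0.003,0,-1],[0,0,0.005,0,-1],[0,0,0.005,0,-1]]

```text
clock: 17.4
tool_pos: [0.4861, 0.1967, 0.0061]
orientation: [-180.0, -0.0, -22.9]
force: [-3.5, -0.8, 12.4]
opening: 0.0617
gripper_force: 30.0
```

```bash
python3 q.py
```

```text
17.4 -22.899100890364213 [0.48614038 0.1966591  0.0061294 ] [-3.51936139 -0.80943691 12.41208349] [-0.350715    1.41548243 -0.04223185] 0.04658863297663629 0.061706686925879745
```

Contact. I'll ease off the load, open, then rise.

Request:
carry_out:
  deltas:
    - [[0,0,-0.004,0,-1],[0,0,-0.004,0,-1],[0,0,-0.004,0,0.7],[0,0,-0.004,0,0.7],[0,0,-0.004,0,0.7]]

```text
clock: 17.9
tool_pos: [0.4861, 0.1966, 0.0059]
orientation: [180.0, 0.0, -22.9]
force: [-0.7, -1.1, -0.6]
opening: 0.0739
gripper_force: 0.0
```

Request:
carry_out:
  deltas:
    - [[0,0,0,0,0.7],[0,0,-0.05,0,0.7],[0,0,-0.12,0,0.7],[0,0,-0.25,0,0.7],[0,0,-0.45,0,0.7]]

```text
clock: 18.4
tool_pos: [0.4849, 0.1957, 0.0959]
orientation: [179.8, 0.1, -22.9]
force: [1.2, 1.2, -0.6]
opening: 0.0745
gripper_force: 0.0
```

Request:
carry_out:
  deltas:
    - [[0,0,-0.25,0,0.7],[0,0,-0.5,0,0.7],[0,0.2,-0.6,0,0.7],[0,0.4,-0.6,0,0.7],[0,0.6,-0.6,0,0.7]]

```text
clock: 18.9
tool_pos: [0.4388, 0.0852, 0.2176]
orientation: [-179.9, -0.1, -22.9]
force: [1.4, -0.5, -0.1]
opening: 0.0746
gripper_force: 0.0
```

```bash
python3 q.py; python3 -c "
from h import *
p=ctrl.snapshot('side');q=ctrl.snapshot('top')
L=[]
for s in(p,q):
    u,v=proj(s,[.485,.203,.02]).astype(int);L.append(cv2.resize(s['color'][v-60:v+60,u-60:u+60,::-1],(400,400)))
    print(ctrl.spot_point(s,'cap_center')[:3])
cv2.imwrite('pics/f.png',np.hstack(L))"
```

```text
18.9 -22.87353957220311 [0.43880151 0.08522197 0.21761812] [ 1.37490605 -0.50850085 -0.14899787] [-0.11896575 -0.02343514  0.0058275 ] -0.8608629740774632 0.07459069430599714
[{'centre': [340.3, 287.9], 'p': 0.72}, {'centre': [242.2, 256.8], 'p': 0.62}]
[{'centre': [357.4, 243.7], 'p': 0.78}, {'centre': [243.6, 270.7], 'p': 0.53}]
```

View pics/f.png

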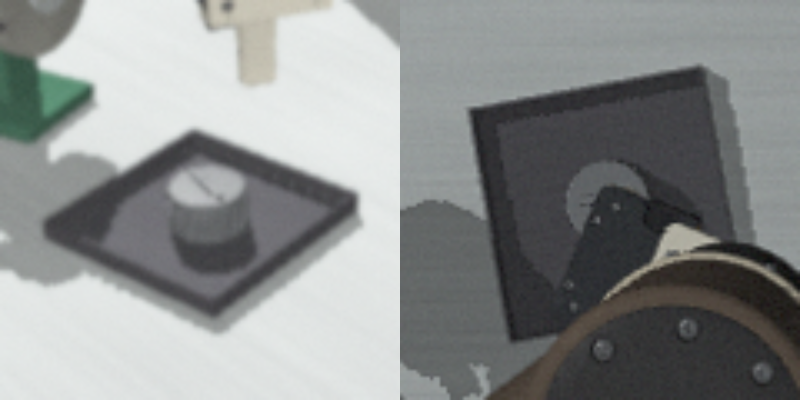

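The cap stands flat and bar side up in the tray, at (207,205) in the left crop, and the arm is clear of it. I'll let the arm settle and hand in.

Request:
carry_out:
  deltas:
    - [[0,0,0,0,0.7],[0,0,0,0,0.7],[0,0,0,0,0.7]]

```text
clock: 19.4
tool_pos: [0.4396, 0.0867, 0.2158]
orientation: [180.0, 0.0, -22.9]
force: [-0.4, -0.1, -0.1]
opening: 0.0744
gripper_force: 0.0
```

```bash
python3 -c "
from plant import ctrl
print(ctrl.close_job())"
```

```text
the job is handed in; nothing more can be done
None
```

The job is handed in at about 19 s: I pressed the cap, turned it about 87° to its felt stop, lifted it off (resting it once on the open neck, unlocked, to regrip higher) and set it flat, bar side up, in the tray, with the arm clear and the padlock, file and gate hook not touched.

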